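Swap blender cups and hold the twist for a test pulse

TASK

Set the little bar blender up for a test pulse with its empty, washed cups. Lift the short steel cup straight up off the motor base, stand it blade cap down in the big round pocket of the accessory tray without dropping it, and let go; then set the tall steel cup on the base with its two lugs in the two slots, push it down against the spring and twist it clockwise (seen from above) about a quarter turn, as far as it goes. The base springs back when let go, so keep hold: finish with the tall cup still gripped, upright and twisted to its stop, with nothing else on the table knocked or shifted.

Things in the scene. Friction and masses are not known exactly. Their poses are not given: they have to be found in the camera images.
- blender: Motor base of a small cup blender: black, round, fixed; 120 mm across at the foot, 106 mm at the top, 115 mm high. Origin at the centre of its underside, z up. In the top is an open well 91 mm across; a steel lip over it (110 to 115 mm up) leaves a 73 mm opening plus two slots 20 mm wide at the base's own +x and -x sides, each marked by a steel rib outside the rim.
- well (a point): On the base's axis at rim height, 115 mm above its underside. An unpushed cup in the well has its underside 10 mm below this point, lugs standing in the slots: its x axis along the base's x axis, either way round, within 5 degrees; it lifts straight out. Pushed 5 mm farther down or more, the lugs are below the lip and the cup can turn.
- seat_press (a joint): How far the white sprung seat in the well is pushed down, in m: 0 free, 0.009 at the bottom. Its spring pushes up with 7 N at 0 and 12 N at the bottom. Once the cup is turned, the lip keeps the lugs down and the seat at 0.005 or more.
- run_ring (a joint): Clockwise turn (seen from above) of the white ring round the seat, in rad: 0 at rest, 1.45 at the stop. Dogs on it go along with the cup's lugs, after up to 0.2 rad of play. Its spring turns back with 0.3 N m at 0 and 0.5 N m at the stop: let go, the cup turns back to the slots.
- tall_cup: Tall steel cup upside down on its black blade cap, standing on the table: 130 mm high, a steel cylinder 58 mm in diameter from 32 mm up to the flat top (grip here), 0.2 to 0.4 kg. Blade cap 68 mm in diameter, 22 mm high. Two lugs at the cup's own +x and -x sides reach 42.5 mm from the axis, 12 mm wide, from the underside to 10 mm up. Origin at the centre of the underside, z up.
- short_cup: Short steel cup with the same blade cap and lugs and the same 58 mm steel body, 78 mm high in all, 0.15 to 0.3 kg. Origin at the centre of its underside, z up. At the start it sits loose in the motor base, lugs in the slots, not twisted.
- tray: Wooden accessory tray, fixed, 250 mm (its x) by 120 mm (its y), 35 mm high, origin at the centre of its underside. Pockets 22 mm deep: a round one 92 mm across centred 67 mm towards -x (empty, for a cup), a round one 51 mm across 28 mm towards +x (holds the jigger) and a slot 35 by 103 mm at 92 mm towards +x (holds the brush).
- cup_pocket (a point): Centre of the floor of the big round pocket, 13 mm above the table, with the tray's axes. Lugs included, a cup is 85 mm across, so it goes in at any yaw; in the pocket its underside is at this height.
- jigger: Bystander: steel jigger, 64 mm high, 42 mm wide, standing in the tray's small round pocket.
- brush: Bystander: cleaning brush lying in the tray's slot, 97 mm long, 24 mm high.
- salt: Bystander: white salt shaker, 42 mm wide, 75 mm high, between robot and motor base.
- pepper: Bystander: dark wooden pepper shaker, 42 mm wide, 110 mm high, beyond the motor base.
- margarita: Bystander: margarita glass, 110 mm wide, 152 mm high, beyond the motor base.
- sauce: Bystander: amber sauce bottle, 52 mm wide, 160 mm high, beyond the motor base.
- phone: Bystander: phone lying flat, 150 by 72 by 9 mm, beyond the motor base.
Things that resemble listed ones, but are neither listed nor needed, are in the scene too. Leave any purple look-alike of the short_cup alone. Leave any orange look-alike of the tall_cup alone.

How it is judged:
By the outcome, as a careful person would: the job done as asked, in the order asked, and still so for the second after the job is handed in, while the arm keeps its last pose, push and grip.
It also fails if it takes over 58 s, if anything falls off the work surface, if the arm or the gripper's body presses on something with over 40 N, if the wrist force passes 120 N, or if a joint passes its speed limit or range.

ROBOT

A 7-joint arm with a two-finger parallel gripper is mounted at the origin on the work surface. World frame = base frame: x ahead of the robot, y to its left, z up, the work surface at z = 0. Lengths are in m, angles in rad, forces in N, time in s.
With the tool pointing down it reaches from about 0.4 to 0.875 m from the base axis. Payload 4.4 kg.
Tool frame: the origin (TCP) lies between the finger pads; the fingertips stand 14 mm ahead of it and the grasp point (between the pads) lies 5 mm behind it; z points along the fingers, y is the line along which they close (so a half turn about z gives the same grasp; the last joint's range is limited). The gripper opens to 85 mm and grips with 20 to 120 N. Pads are 22 mm wide; open, the fingers measure 114 mm over their backs; the gripper's body (76 mm by 85 mm) begins 54 mm behind the grasp point. The pads swing forward as they close: fully open they stand 13 mm farther back than shut.
Start: joints at [-1.345, 0.628, 0.038, 1.517, -0.027, 0.996, -0.02], TCP at [0.187, 0.623, 0.225] pointing down, gripper open.
Joint ranges: [-3.06, 3.06], [-0.37, 2.12], [-1.25, 1.32], [0.18, 2.47], [-1.1, 4.24], [0.23, 1.98], [-2.94, 2.94]. Speed limits (rad/s): [2.57, 2.57, 3.14, 3.14, 3.14, 3.14, 3.14].

INTERFACE

Orientations are given as a unit quaternion [w, x, y, z].
In Python, from workcell import telemetry, snapshot, camera_params, workorder gives the robot as it stands.
- The arm moves only by the tool jog_arm, never from a script. Its argument "targets" is a list of rows, each a list of 4 numbers: the shift along the tool's x, y, z in cm, then the turn about the tool's z in rad. A call has exactly 10 rows; each row is the pose to reach, as a shift and turn from the pose commanded when the call began, along the tool's axes at that moment; what a row does not reach only later rows make up. A row lasts 1/10 s, in which the tool goes at most 50 mm and 8.59 degrees, less where a joint would pass 70% of its speed; a pose out of reach is approached as far as the arm can. A call with a gripper value outside its range is refused whole. "fingers" is the finger opening in cm, from 0 to 8.54, set as the call begins (left out, the last holds). The fingers move at their own pace and stop on an object; the grip force is fixed at half the most. Time passes only in rows, so rows that repeat a pose let the fingers close, or fill a call up. It gives the time, the measured TCP pose, the force, the opening and the grip force at its end, in the units of the state.
- telemetry.read_state(): the state, without advancing time (a new reading comes with each control period).
- snapshot(name): name is "side" or "top" or "wrist"; returns the picture (420x560x3 uint8, red, green, blue); there is no depth.
- camera_params(name): a dict with "mtx" (3x3 intrinsics, pixels), "extrinsics" (4x4, takes a point from world to camera coordinates). Camera axes: x right, y up, looking along -z (the intrinsics and any distortion apply to the point x, -y, -z); pixel columns grow to the right and rows downward; lengths in m; the calibration is good to about 2 mm. A picture is of the moment at which its call begins: read the wrist's pose just before it. camera_params takes no time and is no camera call; for the wrist camera it gives the pose at the moment of the call.
- workorder.finish_job(): hands the job in; it is judged then, once.
The state is a dict: "time_s": time; "joints": joint angles; "joint_vel": joint speeds; "tau": joint torques, N m; "ee_pos": TCP position; "eef_rot": TCP orientation; "ft_force": force on the tool from outside, world axes, zero at the start; "wrist_torque": the same for the moment, N m; "finger_gap": finger opening in m; "grasp_force": force on a finger pad.
Only numpy, scipy, OpenCV 4.12 (cv2) and the standard library are available. Lean on these libraries where they do the work, as an engineer would, in place of code of your own. Each camera call takes 0.05 s, during which the arm holds its last target. There are 200 camera calls.

## Working session

There is one attempt and no reset: what is moved stays moved. The work goes in short steps, Python scripts to look and compute and a tool call to move; the robot and the scene stay as the last step left them, time stands still between calls to the robot, and variables do not carry over. Pictures are saved under pics/ and viewed, at most 10 in all, crops included, and the job is handed in when it is done.

Besides the shell and the picture viewer there is one more tool, called in YAML: its name, and indented under it one key for each argument. jog_arm: Moves the arm, as the interface text tells. Its arguments: {"type":"object","properties":{"targets":{"type":"array"},"fingers":{"type":"number"}},"required":["targets"]}

```bash
mkdir -p pics; python3 - <<'E'
from workcell import telemetry, snapshot, camera_params
import cv2,numpy as np
print(telemetry.read_state())
for n in("top","side"):
    im=snapshot(n); cv2.imwrite(f"pics/{n}0.png",im[:,:,::-1]); p=camera_params(n); print(n,p)
print(camera_params("wrist"))
E
```

```text
{'time_s': 0.0, 'joints': array([-1.34479927,  0.62930659,  0.03845111,  1.51838231, -0.02699308,
        0.99630694, -0.01998187]), 'joint_vel': array([-0.00090788,  0.00054462, -0.00168527,  0.00027978, -0.00072812,
        0.00042691,  0.00245657]), 'tau': array([ 1.01855103e-04, -5.63404763e+01,  1.22643247e+00, -1.93430686e+01,
        1.11112290e-02,  1.05211115e-02,  4.31373294e-06]), 'ee_pos': array([0.18678228, 0.62191217, 0.22371032]), 'eef_rot': array([-1.19988347e-04,  1.45374401e-01,  9.89376266e-01, -9.34795839e-04]), 'ft_force': array([ 0.43469628,  0.07592514, -0.34000107]), 'wrist_torque': array([ 0.00180815, -0.03424424,  0.02362991]), 'grasp_force': 0.0, 'finger_gap': 0.08545854203241868}
top {'mtx': array([[443.96155838,   0.        , 279.4737474 ],
       [  0.        , 443.96155838, 210.90615091],
       [  0.        ,   0.        ,   1.        ]]), 'extrinsics': array([[-2.15827362e-02, -9.99766420e-01, -1.13611226e-03,
        -3.11886369e-03],
       [ 9.92680797e-01, -2.15648054e-02,  1.18826738e-01,
        -5.98167424e-01],
       [-1.18823482e-01,  1.4368
[... 290 characters left out ...]
   1.        ]]), 'extrinsics': array([[-0.90033135, -0.43484854,  0.01761247,  0.50674499],
       [ 0.35568087, -0.71189215,  0.60555817, -0.26586445],
       [-0.25078791,  0.55146742,  0.79560613, -0.78929375],
       [ 0.        ,  0.        ,  0.        ,  1.        ]])}
{'mtx': array([[350.76457929,   0.        , 274.02651085],
       [  0.        , 350.76457929, 212.93000223],
       [  0.        ,   0.        ,   1.        ]]), 'extrinsics': array([[ 0.28765938,  0.95773187, -0.00132303, -0.64860589],
       [-0.92427926,  0.27724927, -0.2623751 ,  0.03375622],
       [-0.25091819,  0.07669751,  0.96496505, -0.37765917],
       [ 0.        ,  0.        ,  0.        ,  1.        ]])}
```

View pics/top0.png

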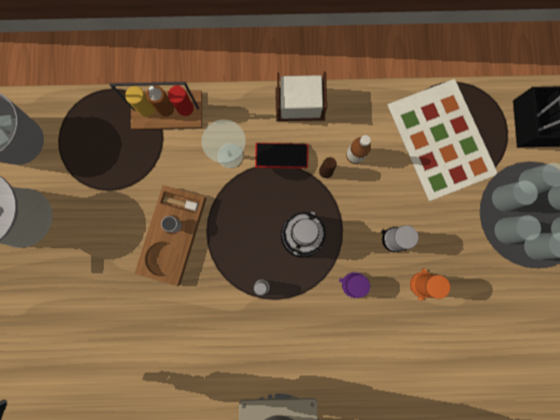

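View pics/side0.png

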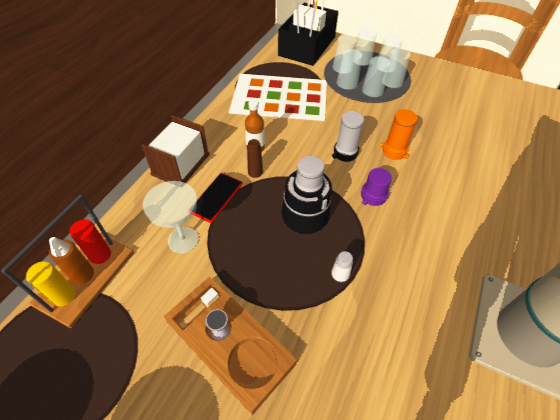

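The top view shows the steel short cup at about (304,232) in the base, with a purple look-alike at (356,285). The steel tall cup is at about (405,238), with an orange look-alike at (437,286). The tray is at about (172,237) with its big pocket near (160,260). I choose the two steel cups and will check them in one close crop.

```bash
cat > h.py <<'E'
import numpy as np,cv2
from workcell import telemetry, snapshot, camera_params
def ray(p,uv):
    T=p["extrinsics"];R=T[:3,:3];t=T[:3,3];K=p["mtx"]
    d=np.array([(uv[0]-K[0,2])/K[0,0],-(uv[1]-K[1,2])/K[1,1],-1.])
    return -R.T@t,R.T@d
def onz(p,uv,z):
    c,d=ray(p,uv);return c+d*(z-c[2])/d[2]
def proj(p,X):
    T=p["extrinsics"];c=T[:3,:3]@np.asarray(X,float)+T[:3,3];K=p["mtx"]
    return np.array([K[0,0]*c[0]/-c[2]+K[0,2],K[1,1]*-c[1]/-c[2]+K[1,2]])
def tri(p1,a,p2,b):
    c,d=ray(p1,a);e,f=ray(p2,b);d/=np.linalg.norm(d);f/=np.linalg.norm(f)
    s=np.linalg.lstsq(np.c_[d,-f],e-c,rcond=None)[0]
    A=c+s[0]*d;B=e+s[1]*f;return (A+B)/2,np.linalg.norm(A-B)
E
python3 - <<'E'
import cv2
t=cv2.imread('pics/top0.png');s=cv2.imread('pics/side0.png')
a=cv2.resize(t[200:270,260:430],None,fx=4.7,fy=4.7,interpolation=cv2.INTER_CUBIC)[:,:800]
b=cv2.resize(s[100:240,270:370],None,fx=3,fy=3,interpolation=cv2.INTER_CUBIC)
import numpy as np
cv2.imwrite('pics/c1.png',a)
c=cv2.resize(t[180:290,130:215],None,fx=5,fy=5,interpolation=cv2.INTER_CUBIC)
c=c[:420]
o=np.zeros((425,800,3),np.uint8);o[:420,:300]=b;o[:420,320:320+c.shape[1]]=c
cv2.imwrite('pics/c2.png',o)
E
```

```text
(no output)
```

View pics/c1.png

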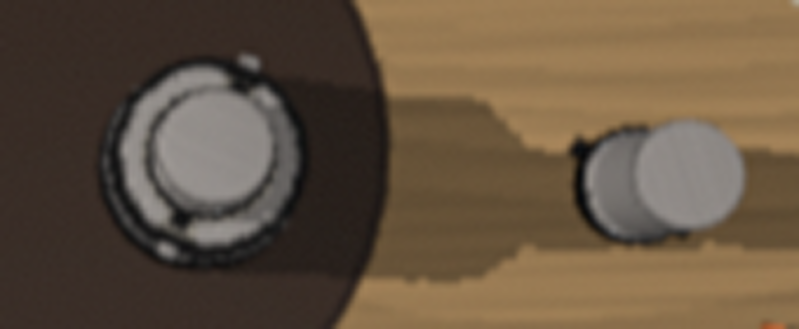

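View pics/c2.png

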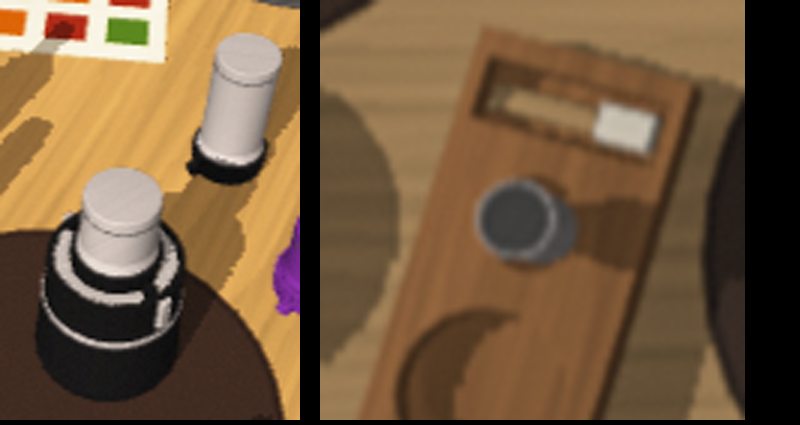

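The crops show the steel short cup in the base, top centre about (305.3,231.3), with the ribs at (313,213) and (295,253). The steel tall cup's top centre is about (406.8,237.2), with a lug at (383.4,231.5). In the tray, the jigger and brush are in place and the big pocket is empty.

```bash
python3 - <<'E'
from h import *
np.set_printoptions(precision=4,suppress=True)
P=camera_params("top");S=camera_params("side")
print("short",tri(P,(305.3,231.3),S,(311,166.7)),onz(P,(305.3,231.3),.183))
print("tall",tri(P,(406.8,237.2),S,(352.7,120)),onz(P,(406.8,237.2),.13))
r1=onz(P,(313,213.2),.1125);r2=onz(P,(295.1,252.8),.1125);print("ribs",r1,r2,(r1+r2)/2,np.linalg.norm(r1-r2),np.arctan2(*(r1-r2)[1::-1]))
t=onz(P,(406.8,237.2),.13);l=onz(P,(383.4,231.5),.008);print("lug",l,np.linalg.norm((l-t)[:2]),np.arctan2(*(l-t)[1::-1]))
im=cv2.imread('pics/top0.png')
# tray by colour
hsv=cv2.cvtColor(im,cv2.COLOR_BGR2HSV)
print(hsv[230,150],hsv[260,158],hsv[240,195],hsv[260,130],hsv[275,170])
m=cv2.inRange(hsv,(5,125,60),(12,255,180));m[:170]=0;m[300:]=0;m[:,:120]=0;m[:,220:]=0
m=cv2.morphologyEx(m,cv2.MORPH_OPEN,np.ones((3,3)))
c=max(cv2.findContours(m,0,2)[0],key=cv2.contourArea);q=cv2.boxPoints(cv2.minAreaRect(c));print(cv2.contourArea(c))
print(q,[onz(P,x,.035) for x in q])
E
```

```text
short (array([ 0.5304, -0.0762,  0.1764]), np.float64(0.0015222511034135148)) [ 0.5306 -0.0756  0.183 ]
tall (array([ 0.5145, -0.3326,  0.1181]), np.float64(0.001115768525176833)) [ 0.5144 -0.329   0.13  ]
ribs [ 0.5811 -0.1005  0.1125] [ 0.4824 -0.0527  0.1125] [ 0.5318 -0.0766  0.1125] 0.1096144816579838 -0.45111791892318304
lug [ 0.538  -0.3006  0.008 ] 0.03697491507076455 0.8778696685912316
[ 14 150 141] [ 14 150 124] [ 17 115 102] [ 17 118 154] [ 14 149 130]Traceback (most recent call last):
  File "<stdin>", line 14, in <module>
ValueError: max() iterable argument is empty
```

jog_arm:
  targets:
    - [-1.5,-1.6,-0.5,0.07]
    - [-4,-4.5,-1.5,0.2]
    - [-7,-7.5,-2.5,0.3]
    - [-10,-11,-3.5,0.45]
    - [-13,-14,-4.5,0.6]
    - [-16,-17.5,-5,0.7]
    - [-19,-20.5,-5,0.85]
    - [-22,-24,-5,1.0]
    - [-25,-27,-5,1.15]
    - [-28,-30,-5,1.3]
  fingers: 8.54

```text
time_s: 1.1
ee_pos: [0.3691, 0.2529, 0.2746]
eef_rot: [-0.0, 0.717, 0.697, -0.0]
ft_force: [0.2, -0.8, -0.1]
finger_gap: 0.0851
grasp_force: 0.0
```

```bash
python3 - <<'E'
from h import *
np.set_printoptions(precision=4,suppress=True)
P=camera_params("top")
s=telemetry.read_state();print(s['joints'],s['ee_pos'],s['eef_rot'])
im=cv2.imread('pics/top0.png')
hsv=cv2.cvtColor(im,cv2.COLOR_BGR2HSV)
m=cv2.inRange(hsv,(0,135,60),(15,255,190));m[:170]=0;m[300:]=0;m[:,:125]=0;m[:,215:]=0
m=cv2.morphologyEx(m,cv2.MORPH_OPEN,np.ones((3,3)))
cs=cv2.findContours(m,0,2)[0];c=max(cs,key=cv2.contourArea);q=cv2.boxPoints(cv2.minAreaRect(c));print(cv2.contourArea(c))
Q=[onz(P,x,.035) for x in q];print(q,*Q,np.mean(Q,0),[np.linalg.norm(Q[i]-Q[i-1]) for i in range(4)])
o=im.copy();cv2.drawContours(o,[c],-1,(0,255,0),1)
d=Q[0]-Q[1];o=o[175:295,120:220]
cv2.imwrite('pics/tr.png',np.hstack([cv2.resize(o,None,fx=4,fy=4),cv2.resize(im[175:295,120:220],None,fx=4,fy=4,interpolation=2)]))
E
```

```text
[-1.0139  0.297   0.4559  1.9943 -0.1675  0.8861 -0.4959] [0.3691 0.2529 0.2746] [-0.0002  0.7166  0.6975 -0.    ]
4069.5
[[134.0918 272.9636]
 [161.591  183.2295]
 [205.249  196.6086]
 [177.7498 286.3427]] [0.4402 0.3743 0.035 ] [0.681  0.3035 0.035 ] [0.6415 0.1846 0.035 ] [0.4025 0.2579 0.035 ] [0.5413 0.2801 0.035 ] [np.float64(0.12231974743804164), np.float64(0.25099962621696603), np.float64(0.12531073454401734), np.float64(0.24999962402932066)]
```

View pics/tr.png

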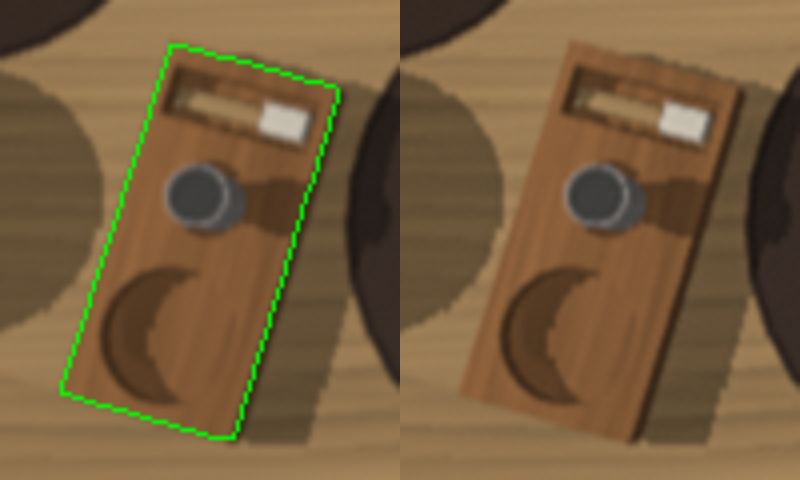

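The tray mask gives 250 x 122 mm, as it should, with the pocket at about (0.477,0.300). Next I move above the short cup.

jog_arm:
  targets:
    - [-3,1.6,0,0]
    - [-7,3.7,0,0]
    - [-11,5.8,0,0]
    - [-15,8,0,0]
    - [-19,10,0,0]
    - [-23,12,0,0]
    - [-27,14.2,0,0]
    - [-30,16,0,0]
    - [-32,17,0,0]
    - [-32.4,17.1,0,0]

```text
time_s: 2.1
ee_pos: [0.5335, -0.0763, 0.2743]
eef_rot: [0.001, 0.716, 0.698, -0.001]
ft_force: [-0.1, -0.0, -0.5]
finger_gap: 0.0853
grasp_force: 0.0
```

```bash
python3 - <<'E'
from h import *
np.set_printoptions(precision=4,suppress=True)
s=telemetry.read_state();p=camera_params("wrist");im=snapshot("wrist");print(s['joints'],s['ee_pos'],s['eef_rot'])
np.savez('w1.npz',mtx=p['mtx'],extrinsics=p['extrinsics']);cv2.imwrite('pics/w1.png',im[:,:,::-1])
for X in([.531,-.076,.183],[.5811,-.1005,.1125],[.4824,-.0527,.1125]):print(proj(p,X))
E
```

```text
[-0.2608  0.4521  0.5159  1.7743 -0.2596  0.9828  0.3316] [ 0.5335 -0.0763  0.2743] [ 0.0008  0.7161  0.698  -0.0007]
[270.9127 213.2785]
[326.7423 217.2761]
[216.0687 168.1893]
```

View pics/w1.png

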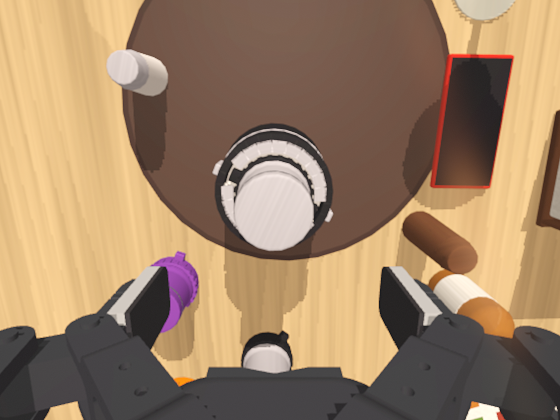

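The wrist view shows the short cup's top at about (273,210), the ribs at about (219,167) and (330,214), the steel tall cup at (267,358), and salt at (137,72). Everything is consistent with the top view to about 2 mm.

```bash
python3 - <<'E'
from h import *
np.set_printoptions(precision=4,suppress=True)
p=np.load('w1.npz');im=cv2.imread('pics/w1.png');g=cv2.cvtColor(im,6)
c=cv2.HoughCircles(cv2.GaussianBlur(g[150:270,210:340],(3,3),0),cv2.HOUGH_GRADIENT,1,200,param1=120,param2=12,minRadius=33,maxRadius=46)[0,0];print(c+[210,150,0])
print(onz(p,c[:2]+[210,150],.183), 350.76*.029/(.42-.183))
# ribs: bright blobs next to black
for (x0,y0,x1,y1) in((210,157,226,178),(323,204,338,224)):
    m=(g[y0:y1,x0:x1]>150)&(cv2.cvtColor(im,40)[y0:y1,x0:x1,1]<40);n,l,st,ce=cv2.connectedComponentsWithStats(m.astype(np.uint8));
    for i in range(1,n):print(st[i,4],ce[i]+[x0,y0],onz(p,ce[i]+[x0,y0],.113))
E
```

```text
[273.5 211.5  38.8]
[ 0.5329 -0.0747  0.183 ] 42.92000000000001
77 [217.1688 166.961 ] [ 0.4835 -0.0516  0.113 ]
57 [328.9123 215.5263] [ 0.583  -0.0987  0.113 ]
```

jog_arm:
  targets:
    - [0.1,-0.1,1.5,0]
    - [0.1,-0.1,3.5,0]
    - [0.1,-0.1,5.5,0]
    - [0.1,-0.1,7.5,0]
    - [0.1,-0.1,9,0]
    - [0.1,-0.1,10.5,0]
    - [0.1,-0.1,11.5,0]
    - [0.1,-0.1,12.2,0]
    - [0.1,-0.1,12.5,0]
    - [0.1,-0.1,12.5,0]

```text
time_s: 3.15
ee_pos: [0.5319, -0.0715, 0.1496]
eef_rot: [-0.0, 0.714, 0.7, -0.0]
ft_force: [-1.0, -0.1, -0.2]
finger_gap: 0.0852
grasp_force: 0.0
```

jog_arm:
  targets:
    - [0,0,0,0]
    - [0,0,0,0]
    - [0,0,0,0]
    - [0,0,0,0]
    - [0,0,0,0]
    - [0,0,0,0]
    - [0,0,0,0]
    - [0,0,0,0]
    - [0,0,0,0]
    - [0,0,0,0]
  fingers: 4.5

```text
time_s: 4.15
ee_pos: [0.5324, -0.0719, 0.1497]
eef_rot: [0.0, 0.714, 0.7, 0.0]
ft_force: [1.9, -0.1, 4.3]
finger_gap: 0.0564
grasp_force: 64.4
```

jog_arm:
  targets:
    - [0,0,-0.2,0]
    - [0,0,-0.6,0]
    - [0,0,-1.2,0]
    - [0,0,-2,0]
    - [0,0,-3,0]
    - [0,0,-4,0]
    - [0,0,-5,0]
    - [0,0,-6,0]
    - [0,0,-6.8,0]
    - [0,0,-7,0]

```text
time_s: 5.15
ee_pos: [0.5326, -0.072, 0.2208]
eef_rot: [0.001, 0.715, 0.7, 0.001]
ft_force: [0.7, -0.5, -3.4]
finger_gap: 0.0561
grasp_force: 64.1
```

```bash
python3 - <<'E'
from h import *
np.set_printoptions(precision=4,suppress=True)
s=telemetry.read_state();p=camera_params("wrist");im=snapshot("wrist");print(s['joints'],s['ee_pos'],s['eef_rot'],s['ft_force'],s['finger_gap'])
np.savez('w2.npz',mtx=p['mtx'],extrinsics=p['extrinsics']);cv2.imwrite('pics/w2.png',im[:,:,::-1])
c=s['ee_pos']
print(proj(p,[c[0],c[1]-.0035,c[2]+.033]),proj(p,[c[0],c[1],c[2]+.033]))
E
```

```text
[-0.2415  0.5107  0.4837  1.8479 -0.3063  0.855   0.3714] [ 0.5326 -0.072   0.2208] [0.0007 0.7145 0.6996 0.0007] [ 0.7425 -0.5134 -3.4045] 0.056074719935456166
[275.0691 311.931 ] [274.8769 303.4461]
```

View pics/w2.png

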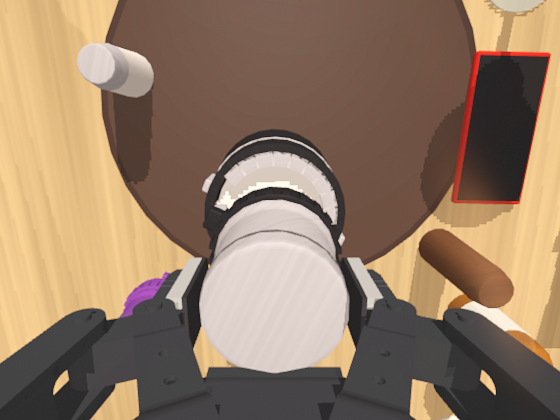

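The cup is lifted upright and sits centred in the pads (top disc about (274,305), predicted (275,303)). Next I carry it over the tray.

jog_arm:
  targets:
    - [1.5,-0.3,0,0]
    - [4.5,-0.8,0,0]
    - [8.5,-1.5,0,0]
    - [13,-2.3,0,0]
    - [17.5,-3,0,0]
    - [22,-3.8,0,0]
    - [26.5,-4.5,0,0]
    - [31,-5.3,0,0]
    - [35,-6,0,0]
    - [37,-6.3,0,0]

```text
time_s: 6.2
ee_pos: [0.4747, 0.3045, 0.2188]
eef_rot: [-0.001, 0.712, 0.702, -0.0]
ft_force: [-0.3, -0.1, -3.1]
finger_gap: 0.0565
grasp_force: 64.2
```

```bash
python3 - <<'E'
from h import *
np.set_printoptions(precision=4,suppress=True)
s=telemetry.read_state();p=camera_params("wrist");im=snapshot("wrist");print(s['joints'],s['ee_pos'],s['eef_rot'],s['ft_force'],s['joint_vel'])
np.savez('w3.npz',mtx=p['mtx'],extrinsics=p['extrinsics']);cv2.imwrite('pics/w3.png',im[:,:,::-1])
for X in([.477,.300,.035],[.4402,.3743,.035],[.4025,.2579,.035],[.477,.346,.035],[.568,.273,.035]):print(proj(p,X))
E
```

```text
[-0.932   0.553   0.4848  1.7777 -0.3232  0.891  -0.3181] [0.4747 0.3045 0.2188] [-0.0012  0.7125  0.7017 -0.0001] [-0.2605 -0.1021 -3.0666] [-0.2511  0.1099  0.0306 -0.1959  0.0008  0.1089 -0.3011]
[277.1852 193.2267]
[235.8199 114.0285]
[203.2161 235.5639]
[276.5527 144.9141]
[369.8495 218.737 ]
```

View pics/w3.png

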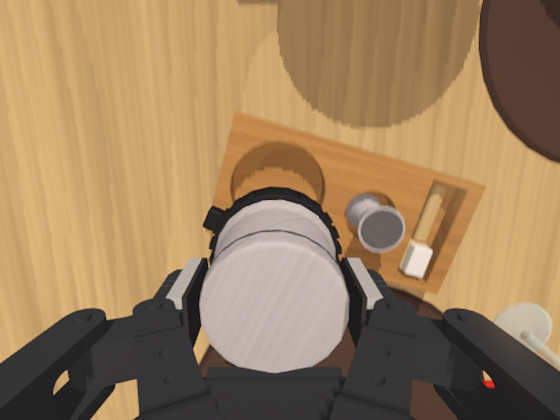

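jog_arm:
  targets:
    - [0.1,0,0.5,0]
    - [0.1,0,2,0]
    - [0.1,0,4,0]
    - [0.1,0,6.5,0]
    - [0.1,0,9,0]
    - [0.1,0,11,0]
    - [0.1,0,12.3,0]
    - [0.1,0,13,0]
    - [0.1,0,13,0]
    - [0.1,0,13,0]

```text
time_s: 7.25
ee_pos: [0.4775, 0.3003, 0.0902]
eef_rot: [0.0, 0.715, 0.699, 0.001]
ft_force: [-0.2, -0.5, -2.6]
finger_gap: 0.0564
grasp_force: 64.2
```

```bash
python3 - <<'E'
from h import *
np.set_printoptions(precision=4,suppress=True)
s=telemetry.read_state();print(s['ee_pos'],s['eef_rot'],s['ft_force'],abs(s['joint_vel']).max())
E
```

```text
[0.4775 0.3003 0.0902] [0.0002 0.7147 0.6995 0.0005] [-0.2427 -0.4716 -2.6303] 0.011636559303526259
```

jog_arm:
  targets:
    - [0.05,0.05,0.3,0]
    - [0.05,0.05,0.8,0]
    - [0.05,0.05,1.3,0]
    - [0.05,0.05,1.8,0]
    - [0.05,0.05,2.2,0]
    - [0.05,0.05,2.5,0]
    - [0.05,0.05,2.7,0]
    - [0.05,0.05,2.9,0]
    - [0.05,0.05,3.0,0]
    - [0.05,0.05,3.0,0]

```text
time_s: 8.25
ee_pos: [0.4773, 0.3009, 0.0596]
eef_rot: [-0.0, 0.715, 0.7, -0.0]
ft_force: [-0.3, 0.2, -2.8]
finger_gap: 0.0564
grasp_force: 64.2
```

No contact yet, so I go down in small steps.

jog_arm:
  targets:
    - [0,0,0.05,0]
    - [0,0,0.1,0]
    - [0,0,0.15,0]
    - [0,0,0.2,0]
    - [0,0,0.22,0]
    - [0,0,0.24,0]
    - [0,0,0.26,0]
    - [0,0,0.28,0]
    - [0,0,0.28,0]
    - [0,0,0.28,0]

```text
time_s: 9.25
ee_pos: [0.4776, 0.3009, 0.0587]
eef_rot: [-0.0, 0.715, 0.7, 0.0]
ft_force: [-2.2, -0.9, 14.1]
finger_gap: 0.0564
grasp_force: 66.1
```

jog_arm:
  targets:
    - [0,0,-0.1,0]
    - [0,0,-0.15,0]
    - [0,0,-0.15,0]
    - [0,0,-0.15,0]
    - [0,0,-0.15,0]
    - [0,0,-0.15,0]
    - [0,0,-0.15,0]
    - [0,0,-0.15,0]
    - [0,0,-0.15,0]
    - [0,0,-0.15,0]
  fingers: 8.5

```text
time_s: 10.25
ee_pos: [0.4773, 0.3009, 0.0583]
eef_rot: [-0.0, 0.714, 0.7, 0.0]
ft_force: [0.5, -1.8, 0.0]
finger_gap: 0.0851
grasp_force: 0.0
```

jog_arm:
  targets:
    - [0,0,-0.5,0]
    - [0,0,-1.5,0]
    - [0,0,-3,0]
    - [0,0,-5,0]
    - [0,0,-8,0]
    - [0,0,-11,0]
    - [0,0,-14,0]
    - [0,0,-17,0]
    - [0,0,-18.5,0]
    - [0,0,-19,0]

```text
time_s: 11.25
ee_pos: [0.4783, 0.3013, 0.2511]
eef_rot: [0.0, 0.715, 0.7, 0.002]
ft_force: [-0.2, -0.5, 0.6]
finger_gap: 0.0852
grasp_force: 0.0
```

```bash
python3 - <<'E'
from h import *
np.set_printoptions(precision=4,suppress=True)
s=telemetry.read_state();p=camera_params("wrist");im=snapshot("wrist");print(s['joints'],s['ee_pos'],s['eef_rot'],s['ft_force'])
np.savez('w4.npz',mtx=p['mtx'],extrinsics=p['extrinsics']);cv2.imwrite('pics/w4.png',im[:,:,::-1])
print(proj(p,[.478,.301,.091]))
t=snapshot("top");cv2.imwrite('pics/t4.png',t[:,:,::-1])
g=cv2.cvtColor(im,7)
c=cv2.HoughCircles(cv2.GaussianBlur(g,(3,3),0),cv2.HOUGH_GRADIENT,1,100,param1=120,param2=14,minRadius=22,maxRadius=36);print(c)
E
```

```text
[-0.9445  0.5174  0.5121  1.7401 -0.3016  0.9583 -0.3353] [0.4783 0.3013 0.2511] [0.0003 0.7145 0.6996 0.0022] [-0.2493 -0.452   0.5563]
[273.4149 194.3358]
[[[273.5 193.5  35.4]
  [141.5 307.5  29.9]
  [370.5 219.5  22.7]
  [504.5 308.5  24. ]]]
```

View pics/w4.png

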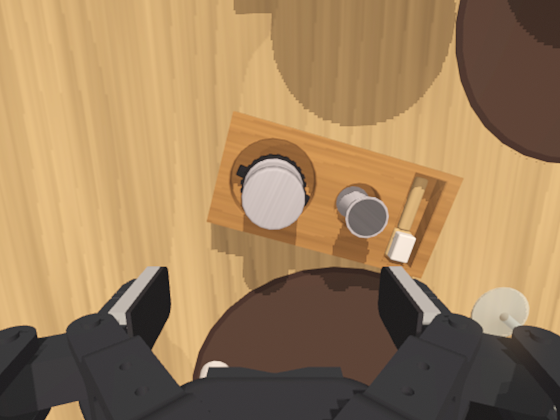

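The short cup stands upright in the pocket at (273,193), where it was predicted, and the jigger and brush are untouched. Next I move to the tall cup.

jog_arm:
  targets:
    - [-1.5,0.1,0,0]
    - [-4.5,0.3,0,0]
    - [-9,0.7,0,0]
    - [-13.5,1,0,0]
    - [-18,1.4,0,0]
    - [-22.5,1.8,0,0]
    - [-27,2.1,0,0]
    - [-31.5,2.5,0,0]
    - [-36,2.8,0,0]
    - [-40.5,3.2,0,0]

```text
time_s: 12.35
ee_pos: [0.4989, -0.1073, 0.2473]
eef_rot: [-0.001, 0.715, 0.699, -0.001]
ft_force: [0.6, 0.2, 0.8]
finger_gap: 0.0854
grasp_force: 0.0
```

jog_arm:
  targets:
    - [-4,0.3,0,0]
    - [-8,0.6,0,0]
    - [-12,1,0,0]
    - [-16,1.3,0,0]
    - [-19,1.5,0,0]
    - [-21,1.7,0,0]
    - [-22,1.7,0,0]
    - [-22.4,1.7,0,0]
    - [-22.4,1.7,0,0]
    - [-22.4,1.7,0,0]

```text
time_s: 13.35
ee_pos: [0.5132, -0.3275, 0.248]
eef_rot: [-0.001, 0.714, 0.7, 0.0]
ft_force: [0.3, 0.1, 0.4]
finger_gap: 0.0852
grasp_force: 0.0
```

```bash
python3 - <<'E'
from h import *
np.set_printoptions(precision=4,suppress=True)
s=telemetry.read_state();p=camera_params("wrist");im=snapshot("wrist");print(s['joints'],s['ee_pos'],s['eef_rot'],s['ft_force'])
np.savez('w5.npz',mtx=p['mtx'],extrinsics=p['extrinsics']);cv2.imwrite('pics/w5.png',im[:,:,::-1])
print(proj(p,[.5144,-.329,.13]),proj(p,[.5144,-.329,.01]),proj(p,[.538,-.3006,.008]))
g=cv2.cvtColor(im,7)
c=cv2.HoughCircles(cv2.GaussianBlur(g,(3,3),0),cv2.HOUGH_GRADIENT,1,100,param1=120,param2=14,minRadius=30,maxRadius=46);print(c)
for q in c[0]: print(onz(p,q[:2],.13))
t=snapshot("top");cv2.imwrite('pics/t5.png',t[:,:,::-1])
E
```

```text
[ 0.2104  0.5909  0.5139  1.6187 -0.3282  1.0203  0.8058] [ 0.5132 -0.3275  0.248 ] [-0.0007  0.714   0.7002  0.0003] [0.2687 0.1326 0.4497]
[276.1027 206.8422] [275.5815 180.5376] [296.5849 154.2314]
[[[135.5  59.5  34.9]
  [279.5 205.5  34.9]
  [166.5 246.5  30.7]
  [521.5  85.5  32.7]
  [458.5 273.5  39.7]]]
[ 0.4173 -0.2201  0.13  ]
[ 0.5171 -0.328   0.13  ]
[ 0.4252 -0.3604  0.13  ]
[ 0.6919 -0.2427  0.13  ]
[ 0.664  -0.3887  0.13  ]
```

View pics/w5.png

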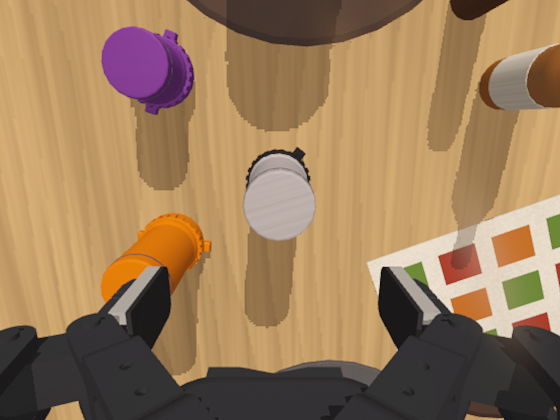

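The steel tall cup's top is at about (279.5,205), with its lug at (299,155). The orange look-alike is at (150,265) and the purple one at (147,68). I'll check the lug direction and the finger clearance.

```bash
python3 - <<'E'
from h import *
np.set_printoptions(precision=4,suppress=True)
p=np.load('w5.npz');im=cv2.imread('pics/w5.png');P=camera_params("top")
hsv=cv2.cvtColor(im,40)
m=(hsv[...,2]<70).astype(np.uint8);m[:140]=0;m[195:]=0;m[:,:235]=0;m[:,325:]=0
ys,xs=np.nonzero(m)
pts=np.array([onz(p,(x,y),.010)[:2] for x,y in zip(xs,ys)])
c=onz(p,(279.5,204.8),.13)[:2];print('cup',c)
d=pts-c;r=np.hypot(*d.T);a=np.arctan2(d[:,1],d[:,0]);k=(r>.0365)&(r<.05)
print(k.sum(),r.max(),np.median(a[k]),a[k].mean(),a[k].std())
t=cv2.cvtColor(cv2.imread('pics/top0.png'),40)
o=cv2.inRange(t,(3,200,150),(12,255,255));o[:265]=0;o[310:]=0;o[:,:405]=0;o[:,465:]=0
n,l,st,ce=cv2.connectedComponentsWithStats(o);print(st[1:])
print('orange top',onz(P,(438,286.5),.13),'cap',onz(P,(422,285),.02))
q=cv2.inRange(hsv,(5,200,100),(16,255,255));q[:200]=0;q[:,240:]=0
yy,xx=np.nonzero(q);i=xx.argmax();print(xx[i],yy[i],onz(p,(xx[i],yy[i]),.008))
E
```

```text
cup [ 0.5171 -0.3274]
40 0.040445092016780156 0.8768484486397053 0.7902556480663209 0.6041383588217732
[[425 271   1   1   1]
 [411 282   1   1   1]
 [411 284   1   1   1]
 [412 289   1   1   1]
 [417 289   1   1   1]
 [420 289   1   1   1]]
orange top [ 0.3927 -0.3984  0.13  ] cap [ 0.3913 -0.3942  0.02  ]
210 242 [ 0.436  -0.4008  0.008 ]
```

jog_arm:
  targets:
    - [0.05,0.38,1,0]
    - [0.05,0.38,3,0]
    - [0.05,0.38,5.5,0]
    - [0.05,0.38,8,0]
    - [0.05,0.38,10.5,0]
    - [0.05,0.38,12.8,0]
    - [0.05,0.38,14.5,0]
    - [0.05,0.38,15.5,0]
    - [0.05,0.38,15.8,0]
    - [0.05,0.38,15.8,0]

```text
time_s: 14.45
ee_pos: [0.517, -0.3284, 0.0902]
eef_rot: [-0.0, 0.714, 0.7, -0.0]
ft_force: [0.5, 0.2, 0.0]
finger_gap: 0.085
grasp_force: 0.0
```

jog_arm:
  targets:
    - [0,0,0,0]
    - [0,0,0,0]
    - [0,0,0,0]
    - [0,0,0,0]
    - [0,0,0,0]
    - [0,0,0,0]
    - [0,0,0,0]
    - [0,0,0,0]
    - [0,0,0,0]
    - [0,0,0,0]
  fingers: 4.5

```text
time_s: 15.45
ee_pos: [0.5175, -0.3291, 0.0916]
eef_rot: [0.001, 0.715, 0.7, 0.0]
ft_force: [-1.0, 1.2, 5.5]
finger_gap: 0.0564
grasp_force: 63.6
```

jog_arm:
  targets:
    - [0,0,-0.3,0]
    - [0,0,-1,0]
    - [0,0,-2.5,0]
    - [0,0,-4.5,0]
    - [0,0,-7,0]
    - [0,0,-10,0]
    - [0,0,-13,0]
    - [0,0,-15,0]
    - [0,0,-16,0]
    - [0,0,-16,0]

```text
time_s: 16.45
ee_pos: [0.5174, -0.329, 0.2521]
eef_rot: [0.001, 0.715, 0.7, 0.0]
ft_force: [0.9, -0.3, -2.6]
finger_gap: 0.0564
grasp_force: 64.2
```

```bash
python3 - <<'E'
from h import *
np.set_printoptions(precision=4,suppress=True)
s=telemetry.read_state();p=camera_params("wrist");im=snapshot("wrist");print(s['joints'],s['ee_pos'],s['eef_rot'],s['ft_force'],s['wrist_torque'])
np.savez('w6.npz',mtx=p['mtx'],extrinsics=p['extrinsics']);cv2.imwrite('pics/w6.png',im[:,:,::-1])
c=s['ee_pos']
print(proj(p,[c[0],c[1],c[2]+.04]))
g=cv2.cvtColor(im,7)
print(cv2.HoughCircles(cv2.GaussianBlur(g,(3,3),0),cv2.HOUGH_GRADIENT,1,100,param1=120,param2=14,minRadius=60,maxRadius=95))
E
```

```text
[ 0.2074  0.5919  0.5185  1.6051 -0.3291  1.0295  0.8019] [ 0.5174 -0.329   0.2521] [0.0015 0.7145 0.6996 0.0005] [ 0.8666 -0.2765 -2.5609] [-0.0007 -0.0424 -0.0121]
[275.0296 313.7931]
[[[274.5 302.5  77.8]
  [118.5 243.5  68.1]
  [469.5 333.5  73.2]]]
```

```bash
python3 - <<'E'
from h import *
np.set_printoptions(precision=4,suppress=True)
for f,tc,dz in(('w2',[.5326,-.072,.2208],.033),('w6',[.5174,-.329,.2521],.0385)):
    p=np.load(f+'.npz');im=cv2.imread(f'pics/{f}.png');hsv=cv2.cvtColor(im,40);g=im.max(2)
    m=((hsv[...,1]<45)&(g>110)).astype(np.uint8);m[:,:190]=0;m[:,360:]=0
    m=cv2.morphologyEx(m,cv2.MORPH_OPEN,np.ones((5,5)))
    n,l,st,ce=cv2.connectedComponentsWithStats(m);i=l[300,275];M=l==i
    # bottom boundary (front rim of top disc) per column
    cols=range(205,345,2);pts=np.array([(x,np.nonzero(M[:,x])[0].max()) for x in cols if M[:,x].any()],float)
    print(f,st[i],[(int(a),int(b)) for a,b in pts[::7]])
    k=pts[:,1]>312;q=pts[k]
    # rays to top plane, fit circle in world
    z=tc[2]+dz;W=np.array([onz(p,u,z)[:2] for u in q])-tc[:2]
    A=np.c_[2*W,np.ones(len(W))];s=np.linalg.lstsq(A,(W**2).sum(1),rcond=None)[0]
    print('centre rel tcp',s[:2],'r',np.sqrt(s[2]+s[:2]@s[:2]))
E
```

```text
w2 [  199   200   150   173 20351] [(205, 332), (219, 352), (233, 363), (247, 368), (261, 370), (275, 372), (289, 370), (303, 368), (317, 362), (331, 350)]
centre rel tcp [-0.0003 -0.0014] r 0.028519723871111527
w6 [  195   176   158   197 22955] [(205, 338), (219, 355), (233, 365), (247, 368), (261, 370), (275, 372), (289, 370), (303, 367), (317, 365), (331, 353)]
centre rel tcp [-0.0002  0.0044] r 0.029843621491630168
```

```bash
python3 - <<'E'
from h import *
np.set_printoptions(precision=4,suppress=True)
for f,tc,dz,r0 in(('w2',[.5326,-.072,.2208],.033,300),('w6',[.5174,-.329,.2521],.0385,300)):
    p=np.load(f+'.npz');im=cv2.imread(f'pics/{f}.png');hsv=cv2.cvtColor(im,40);g=im.max(2)
    m=((hsv[...,1]<45)&(g>110)).astype(np.uint8);m[:,:190]=0;m[:,360:]=0
    m=cv2.morphologyEx(m,cv2.MORPH_OPEN,np.ones((5,5)))
    n,l,st,ce=cv2.connectedComponentsWithStats(m);M=l==l[300,275]
    rows=range(270,366,2);E=[(y,np.nonzero(M[y])[0].min(),np.nonzero(M[y])[0].max()) for y in rows]
    print(f,[(int(a),int(b),int(c),int(c-b)) for a,b,c in E[::4]])
    q=[(b,a) for a,b,c in E if 300<a<355]+[(c,a) for a,b,c in E if 300<a<355]
    W=np.array([onz(p,u,tc[2]+dz)[:2] for u in q])-tc[:2]
    for rr in (.0285,.029):
        from scipy.optimize import least_squares
        print(rr,least_squares(lambda s:np.hypot(W[:,0]-s[0],W[:,1]-s[1])-rr,[0,0],loss='soft_l1',f_scale=.0005).x)
E
```

```text
w2 [(270, 208, 340, 132), (278, 204, 343, 139), (286, 202, 345, 143), (294, 200, 348, 148), (302, 199, 348, 149), (310, 200, 348, 148), (318, 200, 348, 148), (326, 203, 344, 141), (334, 206, 342, 136), (342, 210, 338, 128), (350, 217, 331, 114), (358, 225, 323, 98)]
0.0285 [-0.0004 -0.001 ]
0.029 [-0.0003  0.0001]
w6 [(270, 203, 345, 142), (278, 200, 348, 148), (286, 197, 351, 154), (294, 196, 351, 155), (302, 195, 352, 157), (310, 195, 352, 157), (318, 197, 351, 154), (326, 199, 348, 149), (334, 203, 346, 143), (342, 208, 340, 132), (350, 213, 335, 122), (358, 223, 326, 103)]
0.0285 [-0.0003  0.0031]
0.029 [-0.0003  0.0041]
```

jog_arm:
  targets:
    - [1,0.1,0,-0.1]
    - [3,0.2,0,-0.24]
    - [5.5,0.3,0,-0.38]
    - [8.5,0.4,0,-0.52]
    - [11.5,0.6,0,-0.66]
    - [14.5,0.7,0,-0.8]
    - [17.5,0.9,0,-0.94]
    - [20.5,1,0,-1.08]
    - [23,1.1,0,-1.22]
    - [25,1.2,0,-1.36]

```text
time_s: 17.5
ee_pos: [0.5331, -0.0766, 0.2488]
eef_rot: [-0.002, 0.112, 0.994, 0.0]
ft_force: [-0.0, -0.2, -2.7]
finger_gap: 0.0566
grasp_force: 64.0
```

```bash
python3 - <<'E'
from h import *
np.set_printoptions(precision=4,suppress=True)
s=telemetry.read_state();print(s['joints'],s['joint_vel'],s['ee_pos'],s['eef_rot'])
E
```

```text
[-0.0064  0.4444  0.1416  1.7994 -0.078   0.9065  1.5165] [-0.0904 -0.0446 -0.3832  0.0343  0.2281 -0.03    0.8061] [ 0.5331 -0.0766  0.2488] [-0.0017  0.1119  0.9937  0.0004]
```

jog_arm:
  targets:
    - [0.02,0.2,0,-0.12]
    - [0.04,0.5,0,-0.25]
    - [0.04,0.6,0,-0.36]
    - [0.04,0.6,0,-0.43]
    - [0.04,0.6,0,-0.46]
    - [0.04,0.6,0.5,-0.46]
    - [0.04,0.6,1.2,-0.46]
    - [0.04,0.6,1.8,-0.46]
    - [0.04,0.6,2,-0.46]
    - [0.04,0.6,2,-0.46]

```text
time_s: 18.5
ee_pos: [0.5348, -0.0729, 0.2297]
eef_rot: [-0.001, -0.114, 0.994, 0.0]
ft_force: [-0.6, -0.4, -1.4]
finger_gap: 0.0565
grasp_force: 64.2
```

```bash
python3 - <<'E'
from h import *
np.set_printoptions(precision=4,suppress=True)
s=telemetry.read_state();p=camera_params("wrist");im=snapshot("wrist");print(s['joints'],abs(s['joint_vel']).max(),s['ee_pos'],s['eef_rot'],2*np.arctan2(s['eef_rot'][2],s['eef_rot'][1]))
np.savez('w7.npz',mtx=p['mtx'],extrinsics=p['extrinsics']);cv2.imwrite('pics/w7.png',im[:,:,::-1])
for n in('top','side'):cv2.imwrite(f'pics/{n}7.png',snapshot(n)[:,:,::-1])
hsv=cv2.cvtColor(im,41);
for k,sg in((0,1),(1,-1)):
    X=np.array([.5328,-.074,.1125])+sg*.0548*np.array([np.cos(-.446),np.sin(-.446),0]);u=proj(p,X);print('rib pred',u)
    x,y=u.astype(int);
    if 20<x<540 and 20<y<400:
        m=((hsv[y-20:y+20,x-20:x+20,1]<45)&(hsv[y-20:y+20,x-20:x+20,2]>140)).astype(np.uint8)
        n,l,st,ce=cv2.connectedComponentsWithStats(m)
        for i in range(1,n):
            if st[i,4]>8:print(st[i,4],ce[i]+[x-20,y-20],onz(p,ce[i]+[x-20,y-20],.1125))
E
```

```text
[ 0.0694  0.4643  0.0204  1.8197 -0.012   0.8589  1.8943] 0.011292890108369593 [ 0.5348 -0.0729  0.2297] [-0.0006 -0.1138  0.9935  0.0001] 3.3696251666625234
rib pred [231.415  254.8309]
53 [221.6981 238.2264] [ 0.57   -0.108   0.1125]
1302 [233.1037 256.2903] [ 0.5832 -0.0961  0.1125]
rib pred [319.258  147.8489]
131 [313.7939 145.4122] [ 0.4825 -0.0548  0.1125]
131 [304.7252 160.6412] [ 0.495  -0.0586  0.1125]
```

```bash
python3 - <<'E'
from h import *
np.set_printoptions(precision=4,suppress=True)
P=camera_params("top");im=cv2.imread('pics/top7.png');im0=cv2.imread('pics/top0.png')
print(proj(P,[.5333,-.0733,.27]))
d=cv2.absdiff(im,im0).max(2)
hsv=cv2.cvtColor(im,40)
u=proj(P,[.5333,-.0733,.268]).astype(int);r=hsv[u[1]-30:u[1]+31:5,u[0]-30:u[0]+31:5]
print(r[...,2]);print(r[...,1])
# ribs
for v in((313,213),(295,253)):
    x,y=v
    for I in(im0,im):print(v,I[y-4:y+5,x-4:x+5].max(2))
p=np.load('w7.npz');w=cv2.imread('pics/w7.png');h=cv2.cvtColor(w,40)
m=((h[...,1]<45)&(h[...,2]>140)).astype(np.uint8)
n,l,st,ce=cv2.connectedComponentsWithStats(m)
for i in range(1,n):
    if 15<st[i,4]<2500 and 190<ce[i][0]<370 and 100<ce[i][1]<300:print(st[i],ce[i],onz(p,ce[i],.1125))
E
```

```text
[306.4627 227.1451]
[[ 53  53  53 144 118 128  92 139 137 137 136 136 135]
 [ 54  53  53 136 116 126 110 109 137 139 140 140 140]
 [ 55  53  54 143 117 127 142 132 130 115 115 113 116]
 [ 54  55  54 146 100 132 148 139 132 122 114 105 105]
 [ 53  54  53 153  73 135 143 137 131 123 113 102  88]
 [ 55  55  43 161  66 138 141 137 132 123 114 103  89]
 [ 46  34  62 152  64 144 142 137 132 122 114 104  90]
 [ 72  77  50 144 140 144 141 137 132 123 114 104  91]
 [ 54  24  75 136 145 144 141 137 132 123 114 104  91]
 [ 55  46  22 137 144 144 141 137 132 125 115 105  92]
 [ 57  56  51 138 145 144 141 137 131 123 115 105  93]
 [ 56  55  57 140 144 144 142 137 132 123 115 105  95]
 [ 56  56  54 141 144 143 142 138 131 124 115 106  94]]
[[82 87 91 48 54 56 55 55 56 56 54 56 55]
 [85 87 91 53 55 57 53 51 56 55 55 55 55]
 [88 87 90 55 57 56 54 56 55 55 55 56 55]
 [90 83 90 58 54 56 55 55 54 56 56 53 56]
 [87 90 87 55 49 55 57 54 55 54 56 55 52]
 [88 83 12 54 54 54 56 56 56 56 56 54 52]
 [11  8  8 55 44 55 57 56 56 54 56 54 54]
 [18  7  5 53 55 55 56 56 56 56 56 54 56]
 [85 21 17 54 56 55 54 56 54
[... 1339 characters left out ...]
 144 144 144 145 145]
 [139 141 142 143 143 144 144 145 144]
 [140 141 143 144 144 144 144 145 145]
 [140 140 142 143 143 144 144 145 144]
 [139 141 143 143 143 144 145 145 143]
 [139 141 142 144 143 144 144 146 144]
 [139 142 142 144 144 144 144 145 144]
 [141 141 142 144 144 144 144 145 144]]
[256 129  11   3  18] [261.1667 129.7778] [ 0.4803 -0.0955  0.1125]
[271 129  12   2  18] [276.8333 129.4444] [ 0.4775 -0.0843  0.1125]
[243 131  12   5  18] [248.7778 132.8889] [ 0.4846 -0.104   0.1125]
[284 130  11   5  18] [289.1111 131.7222] [ 0.477  -0.0751  0.1125]
[296 134  29  25 135] [313.3037 145.0963] [ 0.4824 -0.0552  0.1125]
[349 258  33  51 553] [365.9476 282.3273] [0.581  0.0159 0.1125]
```

jog_arm:
  targets:
    - [-0.1,-0.03,0.4,0]
    - [-0.1,-0.03,0.9,0]
    - [-0.1,-0.03,1.4,0]
    - [-0.1,-0.03,1.8,0]
    - [-0.1,-0.03,2.1,0]
    - [-0.1,-0.03,2.3,0]
    - [-0.1,-0.03,2.4,0]
    - [-0.1,-0.03,2.5,0]
    - [-0.1,-0.03,2.6,0]
    - [-0.1,-0.03,2.6,0]

```text
time_s: 19.65
ee_pos: [0.5367, -0.073, 0.2055]
eef_rot: [0.001, -0.114, 0.994, -0.0]
ft_force: [-1.6, 0.1, 7.4]
finger_gap: 0.0566
grasp_force: 65.3
```

```bash
python3 - <<'E'
from h import *
np.set_printoptions(precision=4,suppress=True)
s=telemetry.read_state();print(s['ee_pos'],s['eef_rot'],s['ft_force'],s['wrist_torque'])
E
```

```text
[ 0.5367 -0.073   0.2055] [ 0.0007 -0.1138  0.9935 -0.0001] [-1.6181  0.1401  7.398 ] [ 0.1923  0.5067 -0.0624]
```

Light contact on the lip. The cup is about 1 mm too far along +x by the commanded pose, so I nudge it back.

jog_arm:
  targets:
    - [0.05,0,0,0]
    - [0.1,0,0,0]
    - [0.1,0,0,0]
    - [0.1,0,0,0]
    - [0.15,0,0,0]
    - [0.2,0,0,0]
    - [0.2,0,0,0]
    - [0.2,0,0,0]
    - [0.2,0,0,0]
    - [0.2,0,0,0]

```text
time_s: 20.65
ee_pos: [0.5356, -0.0732, 0.2055]
eef_rot: [0.002, -0.114, 0.993, -0.0]
ft_force: [-0.5, -0.3, 5.1]
finger_gap: 0.0568
grasp_force: 65.2
```

```bash
python3 - <<'E'
from h import *
np.set_printoptions(precision=4,suppress=True)
s=telemetry.read_state();print(s['ee_pos'],s['eef_rot'],s['ft_force'],s['wrist_torque'])
E
```

```text
[ 0.5356 -0.0732  0.2055] [ 0.0017 -0.1139  0.9935 -0.0001] [-0.5065 -0.3131  5.1334] [ 0.3291 -0.0001  0.0236]
```

jog_arm:
  targets:
    - [0.0,-0.05,0,0]
    - [0.0,-0.1,0,0]
    - [0,-0.1,0,0]
    - [0,-0.15,0,0]
    - [0,-0.2,0,0]
    - [0,-0.2,0,0]
    - [0,-0.2,0,0]
    - [0,-0.2,0,0]
    - [0,-0.2,0,0]
    - [0,-0.2,0,0]

```text
time_s: 21.65
ee_pos: [0.5347, -0.0754, 0.2043]
eef_rot: [-0.0, -0.114, 0.993, 0.0]
ft_force: [1.0, -0.1, -3.2]
finger_gap: 0.0565
grasp_force: 64.4
```

```bash
python3 - <<'E'
from h import *
np.set_printoptions(precision=4,suppress=True)
s=telemetry.read_state();print(s['ee_pos'],s['eef_rot'],s['ft_force'],s['wrist_torque'])
E
```

```text
[ 0.5347 -0.0754  0.2043] [-0.     -0.1138  0.9935  0.    ] [ 0.9925 -0.0647 -3.188 ] [ 0.0337 -0.0414  0.0464]
```

The cup slipped into the opening and the contact force is gone. I lower it to the seat.

jog_arm:
  targets:
    - [0,0,0.1,0]
    - [0,0,0.2,0]
    - [0,0,0.3,0]
    - [0,0,0.4,0]
    - [0,0,0.5,0]
    - [0,0,0.6,0]
    - [0,0,0.7,0]
    - [0,0,0.8,0]
    - [0,0,0.8,0]
    - [0,0,0.8,0]

```text
time_s: 22.65
ee_pos: [0.5348, -0.0754, 0.1966]
eef_rot: [0.0, -0.114, 0.994, -0.0]
ft_force: [-0.9, -0.1, 2.0]
finger_gap: 0.0563
grasp_force: 64.5
```

```bash
python3 - <<'E'
from h import *
np.set_printoptions(precision=4,suppress=True)
s=telemetry.read_state();print(s['ee_pos'],s['eef_rot'],s['ft_force'],s['wrist_torque'],s['joints'])
E
```

```text
[ 0.5348 -0.0754  0.1966] [ 0.0002 -0.1138  0.9935 -0.    ] [-0.9333 -0.1074  1.9548] [0.0609 0.158  0.0078] [ 0.0759  0.506   0.0181  1.8577 -0.0126  0.7776  1.8996]
```

It reaches the seat at 0.1966 m, as predicted. Push down.

jog_arm:
  targets:
    - [0,0,0.1,0]
    - [0,0,0.2,0]
    - [0,0,0.3,0]
    - [0,0,0.4,0]
    - [0,0,0.5,0]
    - [0,0,0.6,0]
    - [0,0,0.7,0]
    - [0,0,0.8,0]
    - [0,0,0.8,0]
    - [0,0,0.8,0]

```text
time_s: 23.65
ee_pos: [0.5351, -0.0754, 0.189]
eef_rot: [0.001, -0.114, 0.994, -0.0]
ft_force: [-0.6, 1.3, 7.8]
finger_gap: 0.0568
grasp_force: 64.9
```

jog_arm:
  targets:
    - [0,-0.02,0,0.08]
    - [0,-0.04,0,0.16]
    - [0.01,-0.06,0,0.24]
    - [0.01,-0.08,0,0.32]
    - [0.02,-0.1,0,0.4]
    - [0.03,-0.12,0,0.48]
    - [0.04,-0.13,0,0.56]
    - [0.05,-0.15,0,0.64]
    - [0.06,-0.16,0,0.7]
    - [0.06,-0.16,0,0.7]

```text
time_s: 24.65
ee_pos: [0.5349, -0.0773, 0.189]
eef_rot: [0.001, 0.234, 0.972, -0.0]
ft_force: [-1.9, -0.8, 7.8]
finger_gap: 0.0568
grasp_force: 65.3
```

```bash
python3 - <<'E'
from h import *
np.set_printoptions(precision=4,suppress=True)
s=telemetry.read_state();print(s['ee_pos'],s['eef_rot'],s['ft_force'],s['wrist_torque'],s['joints'],2*np.arctan2(s['eef_rot'][2],s['eef_rot'][1]))
E
```

```text
[ 0.5349 -0.0773  0.189 ] [ 0.0006  0.2336  0.9723 -0.0003] [-1.8892 -0.7787  7.7708] [-0.0027  0.506   0.3814] [-0.0571  0.5255  0.2201  1.8694 -0.1583  0.7624  1.3482] 2.6700963485481437
```

jog_arm:
  targets:
    - [0,-0.02,0,0.08]
    - [0,-0.04,0,0.16]
    - [0.01,-0.06,0,0.24]
    - [0.01,-0.08,0,0.32]
    - [0.02,-0.1,0,0.4]
    - [0.03,-0.12,0,0.48]
    - [0.04,-0.13,0,0.56]
    - [0.05,-0.15,0,0.64]
    - [0.06,-0.16,0,0.7]
    - [0.06,-0.16,0,0.7]

```text
time_s: 25.65
ee_pos: [0.5337, -0.0781, 0.189]
eef_rot: [0.001, 0.553, 0.834, 0.0]
ft_force: [-2.1, 0.2, 8.0]
finger_gap: 0.0562
grasp_force: 65.3
```

```bash
python3 - <<'E'
from h import *
np.set_printoptions(precision=4,suppress=True)
s=telemetry.read_state();print(s['ee_pos'],s['eef_rot'],s['ft_force'],s['wrist_torque'],s['joints'],2*np.arctan2(s['eef_rot'][2],s['eef_rot'][1]))
E
```

```text
[ 0.5337 -0.0781  0.189 ] [0.0006 0.5525 0.8335 0.0001] [-2.1214  0.1956  8.0022] [0.2293 0.4247 0.5223] [-0.188   0.5484  0.4232  1.8759 -0.3087  0.7806  0.8016] 1.9708528416669016
```

jog_arm:
  targets:
    - [0,0,0,0.03]
    - [0,-0.01,0,0.06]
    - [0,-0.02,0,0.09]
    - [0,-0.03,0,0.12]
    - [0,-0.03,0,0.15]
    - [0,-0.03,0,0.15]
    - [0,-0.03,0,0.15]
    - [0,-0.03,0,0.15]
    - [0,-0.03,0,0.15]
    - [0,-0.03,0,0.15]

```text
time_s: 26.65
ee_pos: [0.5334, -0.0782, 0.189]
eef_rot: [0.0, 0.613, 0.79, 0.0]
ft_force: [-2.0, 1.4, 8.5]
finger_gap: 0.0561
grasp_force: 65.3
```

```bash
python3 - <<'E'
from h import *
np.set_printoptions(precision=4,suppress=True)
s=telemetry.read_state();print(s['ee_pos'],s['eef_rot'],s['ft_force'],s['wrist_torque'],s['joints'],2*np.arctan2(s['eef_rot'][2],s['eef_rot'][1]))
E
```

```text
[ 0.5334 -0.0782  0.189 ] [0.0004 0.6129 0.7902 0.0003] [-1.9551  1.3918  8.4572] [0.2249 0.4462 0.5585] [-0.2148  0.5552  0.466   1.8773 -0.3411  0.7869  0.6859] 1.8222362865864818
```

jog_arm:
  targets:
    - [0,0,0,0.02]
    - [0,0,0,0.04]
    - [0,-0.01,0,0.06]
    - [0,-0.01,0,0.08]
    - [0,-0.02,0,0.1]
    - [0,-0.02,0,0.12]
    - [0,-0.02,0,0.12]
    - [0,-0.02,0,0.12]
    - [0,-0.02,0,0.12]
    - [0,-0.02,0,0.12]

```text
time_s: 27.65
ee_pos: [0.5333, -0.0791, 0.1891]
eef_rot: [0.001, 0.657, 0.754, -0.001]
ft_force: [-1.3, -1.6, 8.0]
finger_gap: 0.0566
grasp_force: 65.3
```

```bash
python3 - <<'E'
from h import *
np.set_printoptions(precision=4,suppress=True)
s=telemetry.read_state();print(s['ee_pos'],s['eef_rot'],s['ft_force'],s['wrist_torque'],s['joints'],2*np.arctan2(s['eef_rot'][2],s['eef_rot'][1]))
E
```

```text
[ 0.5333 -0.0791  0.1891] [ 0.0012  0.657   0.7539 -0.0007] [-1.3054 -1.6018  8.0453] [-0.3916  0.4747  1.9498] [-0.2367  0.5616  0.5011  1.8779 -0.3642  0.7919  0.5957] 1.7078467772276151
```

The wrist torque jumped from 0.56 to 1.95 N m after 1.66 rad of turn, so the cup is at its stop. One numeric check on the bystanders, then I hand in.

```bash
python3 - <<'E'
from h import *
from workcell import workorder
a=cv2.imread('pics/side0.png');b=snapshot("side")[:,:,::-1];d=(cv2.absdiff(a,np.ascontiguousarray(b)).max(2))
for n,(x,y) in dict(salt=(343,266),purple=(377,186),orange=(400,134),pepper=(255,158),sauce=(255,125),phone=(215,197),marg=(172,205),jigger=(217,323),brush=(208,298)).items():
    r=d[y-14:y+15,x-12:x+13];print(n,int(np.median(r)),round(float((r>40).mean()),2))
s=telemetry.read_state();print(s['wrist_torque'],s['ft_force'],s['ee_pos'],s['grasp_force'],s['time_s'])
E
```

```text
salt 5 0.0
purple 5 0.0
orange 4 0.01
pepper 4 0.0
sauce 5 0.0
phone 3 0.0
marg 6 0.0
jigger 5 0.0
brush 5 0.0
[-0.32634016  0.47039531  1.9795337 ] [-1.66237792 -1.50872046  7.68514264] [ 0.53337189 -0.07906641  0.18909254] 65.3432035446167 27.7
```

```bash
python3 -c "
from workcell import workorder
print(workorder.finish_job())"
```

```text
the job is handed in; nothing more can be done
None
```

The job is handed in at 27.7 s: the short cup stands in the big round pocket, and the tall cup is on the base, pushed down, twisted to its stop and still gripped, with no shift seen in the bystanders or look-alikes.

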